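# File the recipe book and shut the drawer

## Robot

A 6-joint arm with a two-finger parallel gripper is mounted at the origin on the work surface. World frame = base frame: x ahead of the robot, y to its left, z up, the work surface at z = 0. Lengths are in m, angles in degrees, forces in N, time in s.
With the tool pointing down it reaches from about 0.3 to 0.75 m from the base axis. Payload 8.5 kg.
Tool frame: the origin (TCP) lies midway between the tips of the shut fingers; the grasp point (between the pads) lies 19 mm behind it; z points along the fingers, y is the line along which they close (so a half turn about z gives the same grasp; the last joint's range is limited). The gripper opens to 85 mm and grips with 20 to 120 N. Pads are 22 mm wide; open, the fingers measure 114 mm over their backs; the gripper's body (76 mm by 85 mm) begins 54 mm behind the grasp point. The pads swing forward as they close: fully open they stand 13 mm farther back than shut.
Start: joints at [63.753, 21.807, 74.336, -0, 83.858, -12.336], TCP at [0.132, 0.534, 0.231] pointing down, gripper open.
Joint ranges: [-178.18, 178.18], [-50.72, 133.34], [12.68, 142.11], [-81.47, 261.47], [9.98, 163.14], [-165.26, 165.26]. Speed limits (degrees/s): [136.94, 136.94, 180, 180, 180, 180].

## Interface

Orientations are given as a 3x3 rotation matrix whose columns are the frame's x, y, z axes.
In Python, from rig import env gives the robot as it stands. The module is installed in compiled form; this text tells all that it offers.
- The arm moves only by the tool jog_arm, never from a script. Its argument "targets" is a list of rows, each a list of 6 numbers: the shift along the tool's x, y, z in cm, then the turn, a rotation vector about the tool's x, y, z in degrees. A call has 1 to 8 rows; each row is the pose to reach, as a shift and turn from the pose commanded when the call began, along the tool's axes at that moment; what a row does not reach only later rows make up. A row lasts 1/12 s, in which the tool goes at most 41.7 mm and 7.16 degrees, less where a joint would pass 70% of its speed; a pose out of reach is approached as far as the arm can. A call with a gripper value outside its range is refused whole. "hand" is the opening, from 0 (shut) to 1 (fully open), set as the call begins (left out, the last holds). The fingers move at their own pace and stop on an object; "newtons" is the grip in N (left out, the last holds). Time passes only in rows, so rows that repeat a pose let the fingers close. It gives the time, the measured TCP pose, the force, the opening and the grip force at its end, in the units of the state.
- env.observe(): the state, without advancing time (a new reading comes with each control period).
- env.get_image(name): name is "scene" or "top" or "wrist"; returns a dict with "frame" (400x640x3 uint8, red, green, blue), "depth" (400x640 float32, m along the optical axis (not along the pixel's ray), 0 where there is no reading), "fovy" (degrees; the focal length in pixels is half the picture's height over the tangent of half this angle, whatever the lens; pixels are square), "cx", "cy" (the principal point, pixels), "cam_to_world" (4x4, takes a point from camera to world coordinates). Camera axes: x right, y down, z forward; pixel columns grow to the right and rows downward; lengths in m; the calibration is good to about 2 mm. A picture is of the moment at which its call begins.
- env.close_job(): hands the job in; it is judged then, once.
Trained networks look in the newest picture that a camera, given by its name, has taken for a name from the list of things; names that differ only in an ending like _2 or _b are one class to them, and where a whole thing is asked for, a point or a joint stands for the part that bears it (a point fixed in the world has none). Each returns a list of dicts, best first, with "score" (0 to 1); they miss things now and then, are a little off and sometimes report something else, mostly with a low value. They report only what shows in the picture. A call takes as long as a camera call. They do not tell look-alikes from the thing itself.
- env.regions_of(camera, target): "pixels" (400x640 bool, what is visible of it) and "point" ([row, column] in pixels, amid what is visible of it).
The state is a dict: "time_s": time; "q": joint angles; "qvel": joint speeds; "joint_efforts": joint torques, N m; "position": TCP position; "tool_rot": TCP orientation; "ft_force": force on the tool from outside, world axes, zero at the start; "wrist_torque": the same for the moment, N m; "grip_width": finger opening in m; "gripper_force": force on a finger pad.
Only numpy, scipy, OpenCV 4.12 (cv2) and the standard library are available. Lean on these libraries where they do the work, as an engineer would, in place of code of your own. Each camera call takes 0.05 s, during which the arm holds its last target. There are 200 camera calls.

## Task

Take the recipe book off its leaning stand and set it upright, on its long lower edge, in the empty slot of the open drawer, without dropping it. Then slide the drawer fully shut, without slamming it, and leave the other things on the bench where they are.

Things in the scene. Friction and masses are not known exactly. Their poses are not given: they have to be found in the camera images.
- book: hard-bound recipe book, grey cloth cover, rigid, about 0.35 kg: 28 mm thick (x), 150 mm wide (y), 105 mm tall (z). Origin: centre of its underside, the long lower edge; z runs up through it to its top edge. It starts on the stand, leaning 0.6 rad (34 degrees) from vertical, top towards the robot, its upper 60 mm clear of the stand.
- stand: fixed low plywood book stand, base 130 x 130 x 8 mm, left or right of the drawer unit, yaw up to 0.3 rad. Origin under its centre; x: reading side, away from the robot. Holds the book's underside centre 30 mm to +x, 35 mm up. Its back plate, 130 mm wide, on the book's robot side, reaches 45 mm up along the book; the lip on the other side is 8 mm high.
- unit: fixed aluminium drawer unit, 230 mm deep (x), 230 mm wide (y), 150 mm high, with one drawer that opens to -x, towards the robot. Origin: centre of its underside; its front plane is 115 mm to -x. Yaw up to 0.15 rad.
- drawer (a joint): how far the drawer is open, m: 0 = fully shut, 0.185 = end of travel, starts at 0.15 to 0.18. About 2 N of friction and light damping; it stays where it is left.
- slot (a point): floor centre of the drawer's empty slot, 20 mm above the bench, moves with the drawer. x: shutting direction, y: along the slot, z up. Slot 40 mm wide (x) between wooden blocks 45 mm high, 194 mm long (y) between steel walls 55 mm high. 75 mm to -x is the front panel, 15 mm thick, its top 120 mm above the slot floor; 75 mm to +x stand two filed books, 100 mm high.
- pull (a point): middle of the drawer's dark bar handle, a thin horizontal bar 110 mm long along y, 35 mm in front (-x) of the front panel's outer face and 94 mm above the bench; axes as those of the slot.
- tub: bystander: white lidded tub, 136 mm across, 114 mm high, loose; stands on the other side of the drawer unit from the stand. Origin: centre of its underside.
- jar: bystander: small jar, 60 mm across, 85 mm high, loose. Origin: centre of its underside.
- bowl: bystander: small steel bowl, 120 mm across, 60 mm high, loose. Origin: centre of its underside.
- cup: bystander: steel cup, 76 mm across, 90 mm high, loose. Origin: centre of its underside.
- spatula: bystander: spatula lying flat on the bench in front of the robot, loose, under 40 mm high. Origin: on the bench under it.
Not all that is in view belongs to the job. Of the things that look like the book, the largest one is meant.

How it is judged:
By the outcome, as a careful person would: the job done as asked, in the order asked, and still so for the second after the job is handed in, with the robot touching nothing.
It also fails if it takes over 58 s, if anything falls off the work surface, if the arm or the gripper's body presses on something with over 40 N, if the wrist force passes 120 N, or if a joint passes its speed limit or range.

## Working session

There is one attempt and no reset: what is moved stays moved. The work goes in short steps, Python scripts to look and compute and a tool call to move; the robot and the scene stay as the last step left them, time stands still between calls to the robot, and variables do not carry over. Pictures are saved under pics/ and viewed, at most 10 in all, crops included, and the job is handed in when it is done.

Besides the shell and the picture viewer there is one more tool, called after "Call:" as name([rows], argument=value, ...), one row to a line, values as JSON. jog_arm: Moves the arm, as the interface text tells. Its arguments: {"type":"object","properties":{"targets":{"type":"array","items":{"type":"array","items":{"type":"number"}}},"hand":{"type":"number"},"newtons":{"type":"number"}},"required":["targets"]}

```bash
mkdir -p pics
cat > h.py <<'E'
import numpy as np, cv2
from rig import env
def cloud(im):
    d=im["depth"];h,w=d.shape;f=h/2/np.tan(np.radians(im["fovy"])/2)
    v,u=np.mgrid[:h,:w];P=np.stack([(u-im["cx"])/f*d,(v-im["cy"])/f*d,d],-1)
    T=np.array(im["cam_to_world"]);return P@T[:3,:3].T+T[:3,3]
def save(n,rgb): cv2.imwrite("pics/"+n,cv2.cvtColor(np.ascontiguousarray(rgb),cv2.COLOR_RGB2BGR))
E
python3 - <<'E'
from h import *
for c in ["scene","top"]:
    im=env.get_image(c);save(c+"0.png",im["frame"]);P=cloud(im)
    np.savez("/tmp/"+c,P=P,rgb=im["frame"],d=im["depth"])
    print(c,np.round(im["cam_to_world"],3).tolist(),im["fovy"])
    for t in ["book","stand","unit","drawer","slot","pull","tub","jar","bowl","cup","spatula"]:
        for r in env.regions_of(c,t)[:3]:
            m=r["pixels"]&(im["depth"]>0);Q=P[m]
            print(t,round(r["score"],2),[int(x) for x in r["point"]],m.sum(),np.round(np.percentile(Q,[3,50,97],axis=0),3).tolist() if len(Q) else "")
E
```

```text
scene [[0.228, 0.828, -0.512, 1.274], [0.974, -0.189, 0.129, -0.109], [0.011, -0.528, -0.849, 1.286], [0.0, 0.0, 0.0, 1.0]] 42.15359693650828
book 0.95 [137, 402] 840 [[0.252, 0.341, 0.001], [0.309, 0.389, 0.02], [0.36, 0.441, 0.026]]
book 0.86 [154, 452] 773 [[0.375, 0.47, 0.004], [0.417, 0.519, 0.02], [0.45, 0.572, 0.026]]
book 0.73 [179, 408] 1873 [[0.463, 0.263, 0.048], [0.509, 0.33, 0.094], [0.547, 0.406, 0.128]]
stand 0.63 [204, 411] 810 [[0.465, 0.261, 0.003], [0.549, 0.322, 0.01], [0.575, 0.399, 0.056]]
unit 0.78 [266, 304] 15922 [[0.477, -0.123, 0.018], [0.743, -0.013, 0.147], [0.9, 0.107, 0.154]]
unit 0.44 [160, 343] 546 [[0.346, 0.153, 0.006], [0.384, 0.177, 0.062], [0.397, 0.206, 0.089]]
drawer 0.77 [209, 284] 5030 [[0.465, -0.137, 0.019], [0.518, -0.034, 0.068], [0.641, 0.07, 0.141]]
slot 0.74 [213, 283] 5154 [[0.445, -0.138, 0.018], [0.518, -0.034, 0.068], [0.642, 0.072, 0.141]]
pull 0.7 [211, 284] 5072 [[0.45, -0.138, 0.018], [0.518, -0.034, 0.068], [0.642, 0.07, 0.141]]
tub 0.71 [221, 159] 2516 [[0.426, -0.416, 0.012], [0.503, -0.356, 0.113], [0.543, -0.301, 0.118]]
j
[... 1177 characters left out ...]
], [0.661, 0.064, 0.14]]
slot 0.49 [218, 460] 1743 [[0.419, -0.425, 0.002], [0.479, -0.358, 0.113], [0.538, -0.304, 0.117]]
pull 0.87 [196, 352] 4130 [[0.451, -0.128, 0.016], [0.568, -0.033, 0.065], [0.661, 0.065, 0.14]]
tub 0.95 [220, 459] 1710 [[0.423, -0.423, 0.033], [0.479, -0.356, 0.113], [0.538, -0.303, 0.117]]
jar 0.59 [258, 288] 312 [[0.343, 0.148, -0.0], [0.371, 0.173, 0.083], [0.394, 0.199, 0.088]]
bowl 0.64 [154, 247] 985 [[0.65, 0.256, 0.002], [0.702, 0.315, 0.023], [0.747, 0.36, 0.06]]
cup 0.59 [158, 431] 526 [[0.658, -0.319, 0.001], [0.696, -0.297, 0.046], [0.724, -0.251, 0.09]]
spatula 0.6 [261, 367] 700 [[0.293, -0.277, -0.002], [0.333, -0.087, 0.004], [0.357, -0.026, 0.021]]
```

View pics/scene0.png

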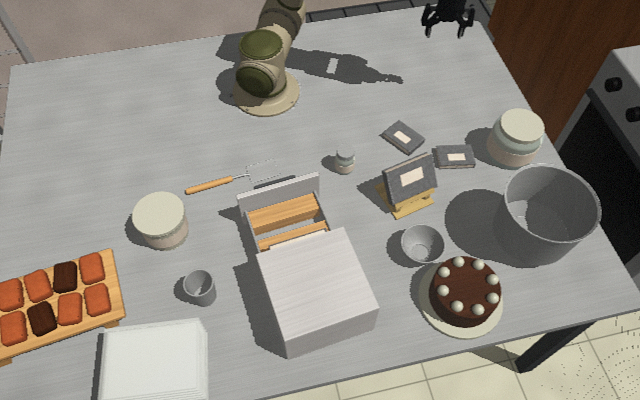

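View pics/top0.png

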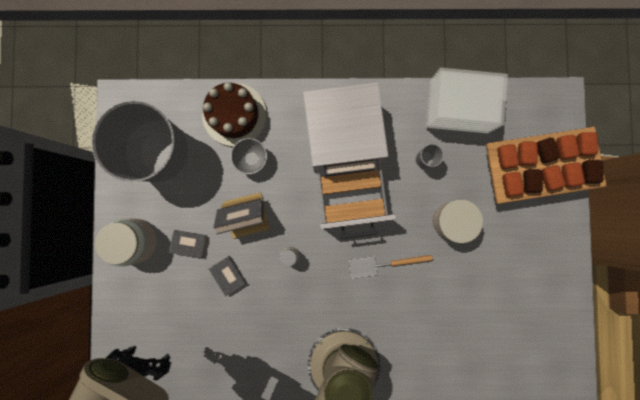

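The scene picture shows three grey books: (402,137) flat, (452,154) flat, and (408,179) on the stand. The third is the largest and the only one leaning, so it is the target. The jar is at (345,157), the open drawer at (284,209) and the bowl at (425,241).

Run:
```python
from h import *
for c in ["scene","top"]:
    im=env.get_image(c);P=cloud(im);np.savez("/tmp/"+c,P=P,rgb=im["frame"])
    # book face
    rs=env.regions_of(c,"book"); 
    for r in rs:
        m=cv2.erode(r["pixels"].astype(np.uint8),np.ones((3,3)))>0
        Q=P[m&(im["depth"]>0)]
        if len(Q)<50 or np.median(Q[:,2])<.06: continue
        Q0=Q; 
        for k in range(6):
            o=np.median(Q,0) if k==0 else Q.mean(0);n=np.linalg.svd(Q-o,full_matrices=0)[2][2];n*=np.sign(n[2]);
            Q=Q0[np.abs((Q0-o)@n)<[.02,.012,.008,.005,.004,.004][k]]
        print(c,"n",n.round(3),"tilt from horiz normal",np.degrees(np.arcsin(n[2])).round(1),"yaw",np.degrees(np.arctan2(n[1],n[0])).round(1),len(Q),len(Q0))
        yx=np.cross([0,0,1],n);yx/=np.linalg.norm(yx);zz=np.cross(n,yx)
        o=Q.mean(0);A=P[r["pixels"]&(im["depth"]>0)]-o
        A=A[np.abs(A@n)<.006]
        u=A@yx;v=A@zz
        rect=cv2.minAreaRect(np.stack([u,v],1).astype(np.float32))
        cu=(np.percentile(u,.5)+np.percentile(u,99.5))/2
        print(" o",o.round(4),"u",np.percentile(u,[.5,2,98,99.5]).round(4),"v",np.percentile(v,[.5,2,98,99.5]).round(4),rect)
    # unit top
    r=env.regions_of(c,"unit")[0];m=r["pixels"]&(P[...,2]>.143)&(P[...,2]<.16)&(P[...,0]>.62)
    print("unit top",cv2.minAreaRect(P[m][:,:2].astype(np.float32)),np.median(P[m][:,2]))
    # panel top
    r=env.regions_of(c,"drawer")[0];m=r["pixels"]&(P[...,2]>.132)&(P[...,2]<.148)&(P[...,0]<.55)
    print("panel top",cv2.minAreaRect(P[m][:,:2].astype(np.float32)),np.median(P[m][:,2]),m.sum())
    # block tops
    m=r["pixels"]&(P[...,2]>.058)&(P[...,2]<.072)
    np.save("/tmp/blk_"+c,P[m]); print("blocks",m.sum(), "floor",(r["pixels"]&(P[...,2]<.03)).sum())
```

```text
scene n [0.804 0.196 0.561] tilt from horiz normal 34.1 yaw 13.7 1310 1675
 o [0.5116 0.3349 0.0908] u [-0.0718 -0.0701  0.0762  0.0783] v [-0.0524 -0.0505  0.0468  0.0486] ((0.004244387149810791, -0.0027359165251255035), (0.1049688458442688, 0.1533200591802597), 89.39472198486328)
scene n [-0.034 -0.002  0.999] tilt from horiz normal 88.1 yaw -176.8 7002 14983
 o [ 0.7785 -0.0045  0.1495] u [-0.1201 -0.1143  0.108   0.1154] v [-0.306  -0.2986  0.1124  0.1179] ((0.001863129436969757, -0.09555526077747345), (0.23125551640987396, 0.4262864589691162), 3.761051893234253)
unit top ((0.7784505486488342, -8.855760097503662e-05), (0.2342780977487564, 0.2312544882297516), 6.937289714813232) 0.15029426060305484
panel top ((0.48276033997535706, -0.03725035488605499), (0.020633067935705185, 0.22863444685935974), 7.2264404296875) 0.13956783496001035 512
blocks 2016 floor 567
top n [0.801 0.199 0.564] tilt from horiz normal 34.4 yaw 13.9 750 1000
 o [0.508  0.3308 0.0923] u [-0.0722 -0.0704  0.0729  0.0752] v [-0.0614 -0.0586  0.0449  0.0462] ((0.0017264783382415771, -0.007790844887495041), (0.1491217017173767, 0.11089688539505005), 0.2936628758907318)
unit top ((0.7776509523391724, -0.005572140216827393), (0.2311839759349823, 0.23068757355213165), 6.926599979400635) 0.14886796570517724
panel top ((0.0, 0.0), (0.0, 0.0), 0.0) nan 0
blocks 3 floor 389
  return _methods._mean(a, axis=axis, dtype=dtype,
  ret = ret.dtype.type(ret / rcount)
```

Run:
```python
from h import *
from scipy.spatial.transform import Rotation as R
yaw=np.radians(6.95);ex=np.array([np.cos(yaw),np.sin(yaw),0]);ey=np.array([-ex[1],ex[0],0]);U=np.array([.778,-.003,0])
for c in ["scene","top"]:
    z=np.load(f"/tmp/{c}.npz");P=z["P"];A=P-U;x=A@ex;y=A@ey
    print(c)
    for lo in np.arange(-.35,-.1,.005):
        for nm,m in [("c",(np.abs(y)<.05))]:
            q=P[m&(x>=lo)&(x<lo+.005)&(P[...,2]>-.02)][:,2]
            if len(q): print(round(lo+.0025,4),len(q),np.percentile(q,[10,50,90]).round(3),end=" | ")
    # y extent of things between 
    m=(x>-.30)&(x<-.13)&(np.abs(y)<.15)&(P[...,2]>.045)&(P[...,2]<.2);print("\nyext",np.percentile(y[m],[1,99]))
    m=(x>-.24)&(x<-.19)&(P[...,2]<.035)&(np.abs(y)<.15);print("floor",[ (round(a,3),np.median(P[m&(np.abs(x-a)<.003)][:,2]).round(3)) for a in np.arange(-.24,-.19,.005) if (m&(np.abs(x-a)<.003)).any()])
im=env.get_image("wrist");save("w0.png",im["frame"]);T=np.array(im["cam_to_world"]);o=env.observe()
Rt=np.array(o["tool_rot"]);print("cam in tool",(Rt.T@(T[:3,3]-o["position"])).round(3),(Rt.T@T[:3,:3]).round(3).tolist(),im["fovy"]);print(Rt.round(3).tolist(),o["position"],o["time_s"],o["grip_width"])
```

```text
scene
-0.3475 7 [0.095 0.096 0.098] | -0.3425 44 [0.095 0.099 0.101] | -0.3375 62 [0.097 0.099 0.103] | -0.3325 5 [0.1   0.101 0.102] | -0.3075 9 [0.137 0.137 0.138] | -0.3025 55 [0.137 0.14  0.143] | -0.2975 65 [0.112 0.14  0.142] | -0.2925 505 [0.07  0.106 0.137] | -0.2875 141 [0.064 0.087 0.135] | -0.2825 52 [0.062 0.066 0.069] | -0.2775 60 [0.062 0.065 0.07 ] | -0.2725 48 [0.062 0.065 0.068] | -0.2675 59 [0.063 0.066 0.069] | -0.2625 53 [0.063 0.065 0.068] | -0.2575 58 [0.062 0.065 0.07 ] | -0.2525 61 [0.063 0.065 0.068] | -0.2475 54 [0.062 0.065 0.068] | -0.2425 57 [0.06  0.065 0.068] | -0.2375 293 [0.023 0.045 0.065] | -0.2325 106 [0.018 0.024 0.063] | -0.2275 60 [0.017 0.02  0.024] | -0.2225 47 [0.017 0.021 0.024] | -0.2175 1 [0.024 0.024 0.024] | -0.1975 15 [0.061 0.063 0.065] | -0.1925 50 [0.062 0.066 0.069] | -0.1875 58 [0.063 0.066 0.068] | -0.1825 63 [0.062 0.066 0.069] | -0.1775 66 [0.062 0.065 0.069] | -0.1725 30 [0.064 0.066 0.069] | -0.1675 1 [0.07 0.07 0.07] | -0.1425 30 [0.117 0.12  0.123] | -0.1375 76 [0.118 0.121 0.125] | -0.1325 63 [0.118 0.121 0.123] | -0.1275 6
[... 2252 characters left out ...]
.149 0.152] | 
yext [-0.1033492   0.09925998]
floor [(np.float64(-0.24), np.float64(-0.0)), (np.float64(-0.235), np.float64(0.018)), (np.float64(-0.23), np.float64(0.018)), (np.float64(-0.225), np.float64(0.018)), (np.float64(-0.22), np.float64(0.017)), (np.float64(-0.215), np.float64(0.018)), (np.float64(-0.21), np.float64(0.018)), (np.float64(-0.205), np.float64(0.018)), (np.float64(-0.2), np.float64(0.018)), (np.float64(-0.195), np.float64(-0.0))]
cam in tool [ 0.078  0.001 -0.144] [[-0.0, -0.952, -0.305], [1.0, -0.0, -0.001], [0.001, -0.305, 0.952]] 60.62336777776498
[[-0.971, 0.24, -0.0], [0.24, 0.971, -0.0], [0.0, -0.0, -1.0]] [0.13222119 0.53383391 0.23131243] 1.65 0.08566159762727359
```

The wrist picture isn't needed yet. The book, unit and slot fits agree between the two views within a few mm and with the given sizes. Next is the close crop to check the choice, plus the first move.

```bash
cat >> h.py <<'E'
from scipy.spatial.transform import Rotation as Ro
def frame(y,z):
    y=np.array(y,float);z=np.array(z,float);z/=np.linalg.norm(z);y-=z*(y@z);y/=np.linalg.norm(y);return np.stack([np.cross(y,z),y,z],1)
N=np.array([.8013,.1968,.565]);Z=np.array([-.5487,-.1347,.8251])
RB=frame(N,-Z); CB=np.array([.5004,.3329,.0801])
EX=np.array([np.cos(np.radians(6.95)),np.sin(np.radians(6.95)),0]);EY=np.array([-EX[1],EX[0],0]);RS=frame(EX,[0,0,-1]);S=np.array([.5626,-.0293,.019])
def delta(p,R):
    o=env.observe();T=np.array(o["tool_rot"]);v=Ro.from_matrix(T.T@R).as_rotvec(degrees=True)
    print("t",o["time_s"],"d cm",(T.T@(np.array(p)-o["position"])*100).round(2),"rot",v.round(2),"ang",np.linalg.norm(v).round(1),"F",np.round(o["ft_force"],1),"w",o["grip_width"])
E
python3 - <<'E'
from h import *
z=np.load("/tmp/scene.npz")["rgb"];save("crop.png",cv2.resize(z[100:260,320:500],None,fx=4,fy=3.7,interpolation=cv2.INTER_CUBIC)[:600])
delta(CB+Z*(.0095+.12),RB)
E
```

```text
t 1.65 d cm [-34.09 -14.05   4.44] rot [-30.91 -18.68  60.33] ang 70.3 F [-0.   0.3 -0.1] w 0.08566159762727359
```

View pics/crop.png

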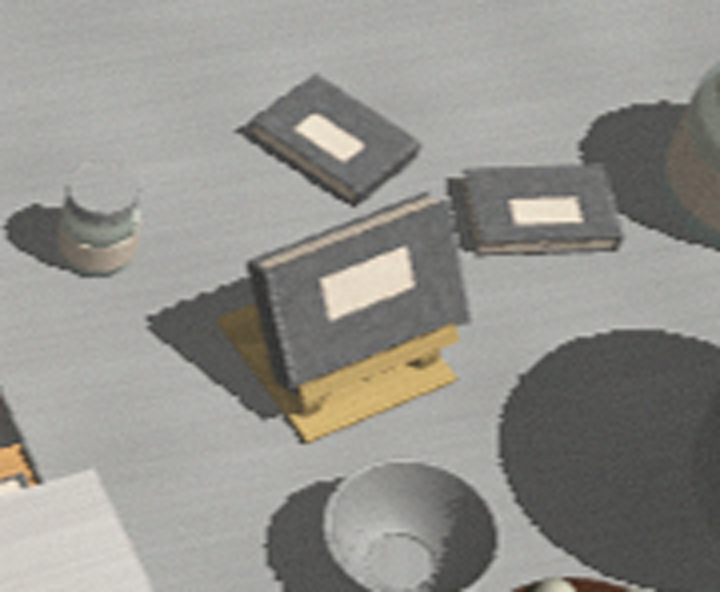

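The crop shows the large grey book leaning on the yellow stand at crop pixel (365,285). The two smaller ones lie flat at (330,138) and (545,208), and the choice is confirmed.

Call:
jog_arm([
  [-34.1, -14.0, 4.4, -30.9, -18.7, 60.3],
  [-34.1, -14.0, 4.4, -30.9, -18.7, 60.3],
  [-34.1, -14.0, 4.4, -30.9, -18.7, 60.3],
  [-34.1, -14.0, 4.4, -30.9, -18.7, 60.3],
  [-34.1, -14.0, 4.4, -30.9, -18.7, 60.3],
  [-34.1, -14.0, 4.4, -30.9, -18.7, 60.3],
  [-34.1, -14.0, 4.4, -30.9, -18.7, 60.3],
  [-34.1, -14.0, 4.4, -30.9, -18.7, 60.3],
], hand=0.8)

```text
time_s: 2.32
position: [0.4005, 0.3367, 0.1922]
tool_rot: [[-0.419, 0.787, 0.453], [0.906, 0.39, 0.162], [-0.049, 0.478, -0.877]]
ft_force: [1.2, 1.5, -0.8]
grip_width: 0.0682
gripper_force: 0.0
```

```bash
python3 -c "
from h import *
delta(CB+Z*(.0095+.12),RB)"
```

```text
t 2.3167 d cm [-3.11  1.19  1.42] rot [-5.49 -3.36 10.88] ang 12.6 F [ 1.2  1.5 -0.8] w 0.06823937267996474
```

Call:
jog_arm([
  [-3.0, 1.2, 1.4, -5.5, -3.4, 10.9],
  [-3.0, 1.2, 1.4, -5.5, -3.4, 10.9],
  [-3.0, 1.2, 1.4, -5.5, -3.4, 10.9],
  [-3.0, 1.2, 1.4, -5.5, -3.4, 10.9],
  [-3.0, 1.2, 1.4, -5.5, -3.4, 10.9],
])

```text
time_s: 2.73
position: [0.4274, 0.3188, 0.1871]
tool_rot: [[-0.247, 0.801, 0.545], [0.969, 0.206, 0.136], [-0.004, 0.562, -0.827]]
ft_force: [0.6, 0.4, 0.8]
grip_width: 0.0681
gripper_force: 0.0
```

Run:
```python
from h import *
delta(CB+Z*(.0095+.12),RB)
im=env.get_image("wrist");P=cloud(im);save("w1.png",im["frame"])
Y=np.cross(Z,N);A=P-CB
a,b,c=A@N,A@Y,A@Z
ok=im["depth"]>0
# book points: within box, expanded
m=ok&(np.abs(a)<.03)&(np.abs(b)<.09)&(c<.06)&(c>0)
print(m.sum())
for nm,v in [("n",a),("y",b),("z",c)]: print(nm,np.percentile(v[m],[.5,2,10,50,90,98,99.5]).round(4))
t=m&(c>.045)&(np.abs(b)<.05);print("topedge n",np.percentile(a[t],[1,5,50,95,99]).round(4),"z",np.percentile(c[t],[5,50,95]).round(4),t.sum())
for r in env.regions_of("wrist","book")[:3]: print(r["score"],r["point"],r["pixels"].sum())
```

```text
t 2.7333 d cm [-0.37  0.08  0.08] rot [-0.22 -0.12  0.53] ang 0.6 F [0.6 0.4 0.8] w 0.06809604271180254
8392
n [-0.0127 -0.0122 -0.0099  0.0012  0.0124  0.0146  0.0151]
y [-0.0725 -0.0698 -0.0553  0.0116  0.0651  0.0744  0.0757]
z [0.0174 0.0467 0.0474 0.0484 0.0513 0.052  0.0524]
topedge n [-0.0125 -0.0113  0.0012  0.0138  0.0149] z [0.0472 0.0483 0.0516] 5453
0.96 [5.5, 232.4] 502
0.88 [62.6, 56.2] 13552
0.56 [203.1, 320.8] 8515
```

View pics/w1.png

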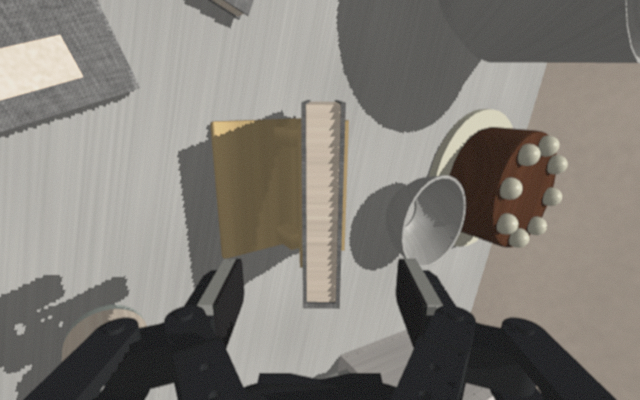

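The picture shows the book's top edge at (322,205), centred between the open fingers and parallel to the pads. The bowl at (435,220) and the jar at (100,335) are clear. Advance.

Call:
jog_arm([
  [-0.2, 0.2, 2.0, -0.2, -0.1, 0.5],
  [-0.2, 0.2, 4.5, -0.2, -0.1, 0.5],
  [-0.2, 0.2, 7.0, -0.2, -0.1, 0.5],
  [-0.2, 0.2, 9.0, -0.2, -0.1, 0.5],
  [-0.2, 0.2, 11.0, -0.2, -0.1, 0.5],
  [-0.2, 0.2, 12.0, -0.2, -0.1, 0.5],
  [-0.2, 0.2, 12.1, -0.2, -0.1, 0.5],
  [-0.2, 0.2, 12.1, -0.2, -0.1, 0.5],
])

```text
time_s: 3.5
position: [0.4956, 0.3331, 0.0879]
tool_rot: [[-0.236, 0.802, 0.549], [0.972, 0.194, 0.134], [0.001, 0.565, -0.825]]
ft_force: [0.0, -0.1, 0.8]
grip_width: 0.0681
gripper_force: 0.0
```

```bash
sed -i 's/^RB=.*/RB=frame(N,-Z); CB=np.array([.5004,.3329,.0801])+.0012*N+.0016*np.cross(Z,N)/' h.py; python3 -c "
from h import *
delta(CB+Z*.0095,RB)"
```

```text
t 3.5 d cm [ 0.03  0.06 -0.05] rot [-0.02  0.05 -0.16] ang 0.2 F [ 0.  -0.1  0.8] w 0.06805720993407002
```

Grip it.

Call:
jog_arm([
  [0, 0.05, 0, 0, 0, 0],
  [0, 0.05, 0, 0, 0, 0],
  [0, 0.05, 0, 0, 0, 0],
  [0, 0.05, 0, 0, 0, 0],
  [0, 0.05, 0, 0, 0, 0],
  [0, 0.05, 0, 0, 0, 0],
  [0, 0.05, 0, 0, 0, 0],
  [0, 0.05, 0, 0, 0, 0],
], hand=0, newtons=60)

```text
time_s: 4.17
position: [0.4957, 0.333, 0.0888]
tool_rot: [[-0.235, 0.802, 0.549], [0.972, 0.194, 0.134], [0.001, 0.566, -0.825]]
ft_force: [-7.4, -1.3, 7.0]
grip_width: 0.0279
gripper_force: 59.2
```

Call:
jog_arm([
  [0, 0, -0.5, 0, 0, 0],
  [0, 0, -1.5, 0, 0, 0],
  [0, 0, -3.0, 0, 0, 0],
  [0, 0, -5.0, 0, 0, 0],
  [0, 0, -7.0, 0, 0, 0],
  [0, 0, -9.0, 0, 0, 0],
  [0, 0, -10.5, 0, 0, 0],
  [0, 0, -11.0, 0, 0, 0],
])

```text
time_s: 4.83
position: [0.4343, 0.318, 0.1807]
tool_rot: [[-0.235, 0.802, 0.55], [0.972, 0.193, 0.135], [0.002, 0.566, -0.825]]
ft_force: [0.0, 0.4, -3.6]
grip_width: 0.0275
gripper_force: 60.1
```

Run:
```python
from h import *
# keep place in book: TCP at centre+.0095 z => bottom is .062 below TCP
delta(np.array([.46,.20,.30]),RS)
delta(S+[0,0,.062+.20],RS)
```

```text
t 4.8333 d cm [-12.06   6.54 -10.02] rot [34.41 -2.1   6.42] ang 35.1 F [ 0.   0.4 -3.6] w 0.027485801999771686
t 4.8333 d cm [-36.76   9.26  -5.9 ] rot [34.41 -2.1   6.42] ang 35.1 F [ 0.   0.4 -3.6] w 0.027485801999771686
```

Call:
jog_arm([
  [-1.0, 0.6, -1.0, 2.5, 0, 0.3],
  [-2.5, 1.4, -2.5, 7, -0.4, 1],
  [-4.5, 2.5, -4.0, 13, -0.8, 2.4],
  [-6.5, 3.6, -5.5, 19, -1.2, 3.5],
  [-8.5, 4.6, -7.0, 25, -1.5, 4.6],
  [-10.5, 5.6, -8.5, 30, -1.9, 5.7],
  [-12.0, 6.5, -10.0, 34.4, -2.1, 6.4],
  [-12.0, 6.5, -10.0, 34.4, -2.1, 6.4],
])

```text
time_s: 5.5
position: [0.464, 0.1986, 0.3002]
tool_rot: [[-0.117, 0.993, 0.0], [0.993, 0.117, -0.001], [-0.001, 0.0, -1.0]]
ft_force: [0.9, -0.1, -3.7]
grip_width: 0.027
gripper_force: 60.6
```

Run:
```python
from h import *
delta(S+[0,0,.062+.20],RS)
```

```text
t 5.5 d cm [-23.79   7.12   1.96] rot [ 0.01  0.08 -0.22] ang 0.2 F [ 0.9 -0.1 -3.7] w 0.02703985558678163
```

Call:
jog_arm([
  [-2.0, 0.6, 0.2, 0, 0, 0],
  [-5.0, 1.5, 0.5, 0, 0, 0],
  [-9.0, 2.7, 0.8, 0, 0.1, -0.1],
  [-13.0, 3.9, 1.1, 0, 0.1, -0.2],
  [-17.0, 5.1, 1.5, 0, 0.1, -0.2],
  [-20.5, 6.2, 1.8, 0, 0.1, -0.2],
  [-22.8, 6.9, 2.0, 0, 0.1, -0.2],
  [-23.8, 7.1, 2.0, 0, 0.1, -0.2],
])

```text
time_s: 6.17
position: [0.5611, -0.0295, 0.276]
tool_rot: [[-0.122, 0.993, -0.003], [0.993, 0.122, 0.001], [0.001, -0.002, -1.0]]
ft_force: [-0.0, 0.3, -4.2]
grip_width: 0.0272
gripper_force: 60.4
```

Call:
jog_arm([
  [0, 0, 0, 0, 0, 0],
  [0, 0, 0, 0, 0, 0],
  [0, 0, 0, 0, 0, 0],
])

```text
time_s: 6.42
position: [0.56, -0.0254, 0.278]
tool_rot: [[-0.126, 0.992, -0.001], [0.992, 0.126, 0.001], [0.001, -0.001, -1.0]]
ft_force: [-0.3, 0.1, -2.6]
grip_width: 0.0271
gripper_force: 60.4
```

Run:
```python
from h import *
delta(S+[0,0,.062+.20],RS)
for c in ["wrist","scene","top"]:
    im=env.get_image(c);P=cloud(im);ok=im["depth"]>0
    if c!="top": save(c+"2.png",im["frame"])
    o=env.observe();T=np.array(o["tool_rot"]);L=(P-o["position"])@T
    # held book points: near tool plane
    m=ok&(np.abs(L[...,1])<.035)&(L[...,2]>-.02)&(L[...,2]<.12)&(np.abs(L[...,0])<.09)
    if m.sum()>50:
        print(c,m.sum(),"x",np.percentile(L[m][:,0],[1,50,99]).round(4),"y",np.percentile(L[m][:,1],[1,50,99]).round(4),"z",np.percentile(L[m][:,2],[1,50,99]).round(4))
        for s in [1,-1]:
            f=m&(L[...,1]*s>.009)&(L[...,1]*s<.02)
            if f.sum()>100:
                Q=L[f];A=np.c_[Q[:,0],Q[:,2],np.ones(len(Q))];k=np.linalg.lstsq(A,Q[:,1],rcond=None)[0];print(" face",s,f.sum(),"slopes deg",np.degrees(k[:2]).round(2),k[2].round(4))
    # slot profile, drawer frame
    A=P-S;x=A@EX;y=A@EY;zz=P[...,2]
    fl=ok&(zz<.03)&(zz>.012)&(np.abs(x)<.03)&(np.abs(y)<.09);b1=ok&(zz>.06)&(zz<.07)&(np.abs(y)<.085)
    if fl.sum()>30: print(" floor x",np.percentile(x[fl],[2,50,98]).round(4),"y",np.percentile(y[fl],[2,98]).round(4),np.median(zz[fl]).round(4))
    for s in [-1,1]:
        q=b1&(x*s>.012)&(x*s<.05)
        if q.sum()>30:print(" block",s,np.percentile(x[q]*s,[1,3]).round(4),q.sum())
```

```text
t 6.4167 d cm [-0.42  0.21 -0.3 ] rot [-0.04 -0.08  0.29] ang 0.3 F [-0.3  0.1 -2.6] w 0.027148689497983974
wrist 959 x [0.0067 0.0115 0.0756] y [-0.027  -0.0003  0.0268] z [-0.0199 -0.0109  0.0587]
 face 1 182 slopes deg [-7.14 -0.24] 0.0201
 face -1 172 slopes deg [ 6.71 -0.1 ] -0.0202
 floor x [-0.0198 -0.001   0.0199] y [0.0752 0.0891] 0.0213
 block -1 [0.0201 0.0201] 296
 block 1 [0.0216 0.0235] 841
scene 1169 x [-0.0728 -0.0054  0.075 ] y [-0.004   0.0138  0.026 ] z [-0.0192  0.0221  0.0651]
 face 1 1113 slopes deg [-0.08 -0.73] 0.0142
 floor x [-0.0217 -0.0138 -0.0029] y [-0.0867  0.086 ] 0.0209
 block -1 [0.0174 0.0181] 621
 block 1 [0.0203 0.0216] 472
 floor x [-0.0197 -0.0082  0.0183] y [-0.0024  0.0896] 0.0191
 block -1 [0.0217 0.0221] 187
 block 1 [0.0192 0.0213] 79
```

View pics/wrist2.png

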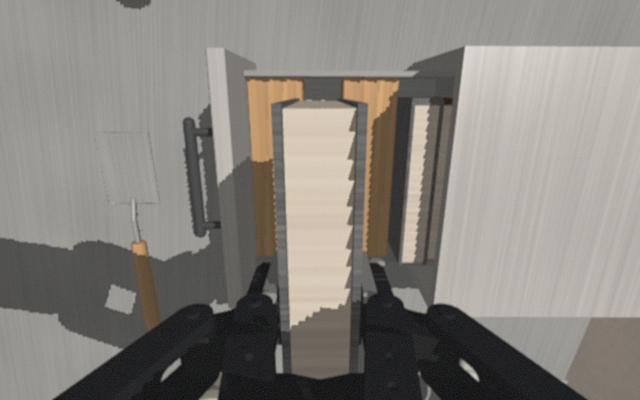

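The wrist view shows the book over the slot at (320,170), between the two wooden blocks at (275,170) and (375,170). The slot measures within about 1 mm of the plan. Descend to just above the blocks, correcting 2 mm in y and 4 mm in x.

Call:
jog_arm([
  [-0.2, 0.1, 1.0, 0, -0.1, 0.2],
  [-0.4, 0.2, 3.0, 0, -0.1, 0.3],
  [-0.4, 0.2, 6.0, 0, -0.1, 0.3],
  [-0.4, 0.2, 9.0, 0, -0.1, 0.3],
  [-0.4, 0.2, 11.5, 0, -0.1, 0.3],
  [-0.4, 0.2, 13.0, 0, -0.1, 0.3],
  [-0.4, 0.2, 13.8, 0, -0.1, 0.3],
  [-0.4, 0.2, 13.8, 0, -0.1, 0.3],
])

```text
time_s: 7.23
position: [0.5621, -0.0301, 0.1382]
tool_rot: [[-0.12, 0.993, -0.004], [0.993, 0.12, -0.0], [0.0, -0.004, -1.0]]
ft_force: [0.1, -0.7, -2.9]
grip_width: 0.0271
gripper_force: 60.3
```

Run:
```python
from h import *
delta(S+[0,0,.0625],RS)
im=env.get_image("wrist");P=cloud(im);ok=im["depth"]>0
A=P-S;x=A@EX;y=A@EY;z=P[...,2]
m=ok&(y>.03)&(y<.08)&(np.abs(x)<.025)&(z>.1);print("book x",np.percentile(x[m],[1,5,95,99]).round(4),m.sum())
# per y strip: block inner edges ahead of the book
b=ok&(z>.058)&(z<.072)&(y>-.08)&(y<.092)
for s in [-1,1]:
    q=b&(x*s>.012)&(x*s<.05);print(s,q.sum(),np.percentile(x[q]*s,[1,3,10]).round(4) if q.sum() else "")
f=ok&(z<.03)&(np.abs(x)<.03)&(y>.07)&(y<.1);print("floor",np.percentile(x[f],[2,98]).round(4) if f.sum() else "")
```

```text
t 7.2333 d cm [0.07 0.08 5.67] rot [-0.22 -0.03 -0.08] ang 0.2 F [ 0.1 -0.7 -2.9] w 0.027095424790401862
book x [-0.0142 -0.0131  0.0121  0.0132] 12994
-1 6534 [0.0204 0.0228 0.0306]
1 7155 [0.0208 0.0233 0.0292]
floor [-0.0197  0.0201]
```

Call:
jog_arm([
  [0.1, 0.1, 0.7, -0.2, 0, 0],
  [0.1, 0.1, 1.5, -0.2, 0, 0],
  [0.1, 0.1, 2.4, -0.2, 0, 0],
  [0.1, 0.1, 3.3, -0.2, 0, 0],
  [0.1, 0.1, 4.2, -0.2, 0, 0],
  [0.1, 0.1, 4.9, -0.2, 0, 0],
  [0.1, 0.1, 5.3, -0.2, 0, 0],
  [0.1, 0.1, 5.3, -0.2, 0, 0],
])

```text
time_s: 7.95
position: [0.5633, -0.0293, 0.0859]
tool_rot: [[-0.119, 0.993, 0.001], [0.993, 0.119, -0.0], [-0.0, 0.001, -1.0]]
ft_force: [-0.8, -0.3, -3.9]
grip_width: 0.0275
gripper_force: 60.4
```

Call:
jog_arm([
  [0, 0, 0.1, 0, 0, 0],
  [0, 0, 0.2, 0, 0, 0],
  [0, 0, 0.2, 0, 0, 0],
])

```text
time_s: 8.2
position: [0.5639, -0.0294, 0.0852]
tool_rot: [[-0.119, 0.993, 0.003], [0.993, 0.119, -0.001], [-0.001, 0.003, -1.0]]
ft_force: [0.3, 0.6, -3.2]
grip_width: 0.0276
gripper_force: 60.4
```

Call:
jog_arm([
  [0, -0.1, 0.1, 0, 0, 0],
  [0, -0.1, 0.2, 0, 0, 0],
  [0, -0.1, 0.2, 0, 0, 0],
  [0, -0.1, 0.2, 0, 0, 0],
])

```text
time_s: 8.53
position: [0.5636, -0.0295, 0.0847]
tool_rot: [[-0.119, 0.993, 0.006], [0.993, 0.119, -0.001], [-0.002, 0.006, -1.0]]
ft_force: [-0.9, 1.2, 7.8]
grip_width: 0.0276
gripper_force: 61.7
```

Call:
jog_arm([
  [0, 0, 0.1, 0, 0, 0],
  [0, 0, 0.1, 0, 0, 0],
  [0, 0, 0.1, 0, 0, 0],
])

```text
time_s: 8.78
position: [0.5641, -0.0295, 0.0847]
tool_rot: [[-0.119, 0.993, 0.008], [0.993, 0.119, -0.001], [-0.002, 0.008, -1.0]]
ft_force: [-0.8, 2.1, 13.6]
grip_width: 0.0274
gripper_force: 62.6
```

Seated on the floor. Release.

Call:
jog_arm([
  [0, 0, -0.15, 0, 0, 0],
  [0, 0, -0.15, 0, 0, 0],
  [0, 0, -0.15, 0, 0, 0],
])

```text
time_s: 9.03
position: [0.5632, -0.0296, 0.0847]
tool_rot: [[-0.119, 0.993, 0.005], [0.993, 0.119, -0.001], [-0.002, 0.005, -1.0]]
ft_force: [-1.9, 0.9, 7.9]
grip_width: 0.0272
gripper_force: 61.6
```

Call:
jog_arm([
  [0, 0, 0, 0, 0, 0],
  [0, 0, 0, 0, 0, 0],
  [0, 0, 0, 0, 0, 0],
  [0, 0, 0, 0, 0, 0],
  [0, 0, 0, 0, 0, 0],
  [0, 0, 0, 0, 0, 0],
], hand=0.6)

```text
time_s: 9.53
position: [0.5627, -0.0295, 0.0834]
tool_rot: [[-0.119, 0.993, 0.003], [0.993, 0.119, -0.0], [-0.001, 0.003, -1.0]]
ft_force: [0.4, 0.1, -0.1]
grip_width: 0.0513
gripper_force: 0.0
```

Call:
jog_arm([
  [0, 0, -0.5, 0, 0, 0],
  [0, 0, -1.5, 0, 0, 0],
  [0, 0, -3.0, 0, 0, 0],
  [0, 0, -5.0, 0, 0, 0],
  [0, 0, -8.0, 0, 0, 0],
  [0, 0, -11.0, 0, 0, 0],
  [0, 0, -13.0, 0, 0, 0],
  [0, 0, -13.0, 0, 0, 0],
])

```text
time_s: 10.2
position: [0.5638, -0.0298, 0.2191]
tool_rot: [[-0.119, 0.993, 0.012], [0.993, 0.12, -0.003], [-0.004, 0.011, -1.0]]
ft_force: [0.2, -0.5, 0.6]
grip_width: 0.0512
gripper_force: 0.0
```

Run:
```python
from h import *
im=env.get_image("scene");save("scene3.png",cv2.resize(im["frame"][120:340,180:460],None,fx=2.7,fy=2.7));P=cloud(im);ok=im["depth"]>0
A=P-S;x=A@EX;y=A@EY;z=P[...,2]
m=ok&(x<-.07)&(x>-.12)&(np.abs(y)<.1)&(z>.132)&(z<.146);print("panel top x",np.percentile(x[m],[2,98]).round(4))
m=ok&(x<-.1)&(x>-.16)&(np.abs(y)<.08)&(z>.08)&(z<.11);print("bar x",np.percentile(x[m],[5,50,95]).round(4),np.median(z[m]))
m=ok&(np.abs(x)<.03)&(np.abs(y)<.07)&(z>.08)&(z<.135);print("book",np.percentile(x[m],[1,50,99]).round(4),np.percentile(y[m],[1,99]).round(4),np.percentile(z[m],[1,50,99]).round(4))
q=m&(x>.009);Q=np.c_[y[q],z[q],np.ones(q.sum())];print(q.sum(),np.degrees(np.linalg.lstsq(Q,x[q],rcond=None)[0][:2]))
# push pose: panel outer face at x~-.09; shut fingers in front
delta(S-EX*.125+[0,0,.108-.019],RS@np.array([[0,-1,0],[1,0,0],[0,0,1]]))
delta(S-EX*.16+[0,0,.24],RS@np.array([[0,-1,0],[1,0,0],[0,0,1]]));print(np.round(env.observe()["q"],1))
```

```text
panel top x [-0.0882 -0.0714]
bar x [-0.1271 -0.1217 -0.118 ] 0.09822204367563914
book [-0.0138  0.0122  0.0173] [-0.0681  0.0684] [0.0811 0.1202 0.129 ]
527 [ 0.0102838  -1.64185278]
t 10.25 d cm [  0.05 -12.63  10.75] rot [ 0.48 -0.23 89.91] ang 89.9 F [-0.3  0.2 -0.5] w 0.05146816473374872
t 10.25 d cm [ -0.   -16.01  -4.38] rot [ 0.48 -0.23 89.91] ang 89.9 F [-0.3  0.2 -0.5] w 0.05146816473374872
[-15.   23.6  74.    0.   82.  -21.9]
```

View pics/scene3.png

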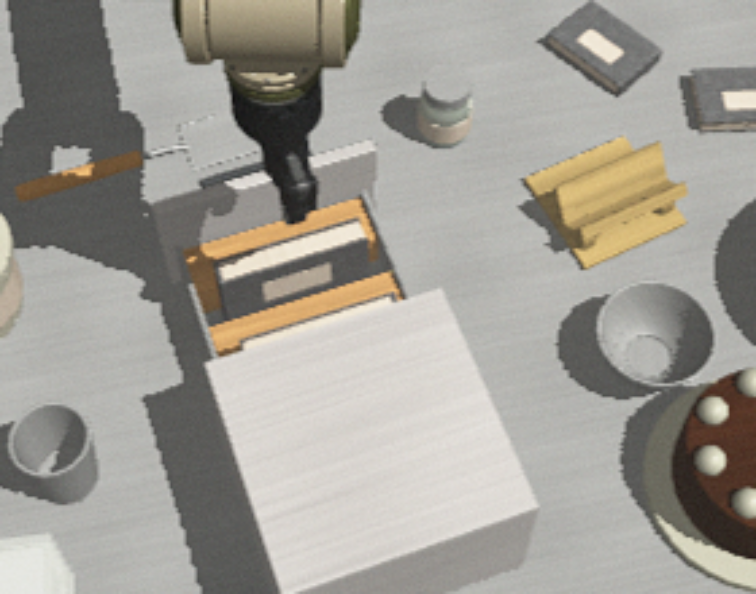

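The book stands upright in the slot, crop pixel (295,265), and the stand at (605,205) is empty. The bystanders are unmoved. Next, go in front of the panel with fingers shut, quarter-turned.

Call:
jog_arm([
  [0, -1.5, -2.0, 0, 0, -6],
  [0, -4, -4.0, 0, 0, -13],
  [0, -7, -4.4, 0.3, 0, -20],
  [0, -10, -4.4, 0.3, 0, -27],
  [0, -13, -4.4, 0.3, 0, -34],
  [0, -15, -4.4, 0.3, 0, -41],
  [0, -16, -4.4, 0.3, 0, -48],
  [0, -16, -4.4, 0.3, 0, -55],
], hand=0)

```text
time_s: 10.92
position: [0.4012, -0.0483, 0.2568]
tool_rot: [[-0.884, 0.467, -0.003], [0.467, 0.884, -0.003], [0.001, -0.004, -1.0]]
ft_force: [1.2, 0.4, 0.5]
grip_width: -0.0001
gripper_force: 0.0
```

Call:
jog_arm([
  [0, 0, 0, 0, 0, -7],
  [0, 0, 0, 0, 0, -14],
  [0, 0, 0, 0, 0, -21],
  [0, 0, 0, 0, 0, -28],
  [0, 0, 0, 0, 0, -35],
  [0, 0, 0, 0, 0, -35],
  [0, 0, 0, 0, 0, -35],
])

```text
time_s: 11.5
position: [0.4031, -0.0484, 0.2567]
tool_rot: [[-0.993, -0.116, -0.002], [-0.116, 0.993, -0.003], [0.003, -0.003, -1.0]]
ft_force: [0.2, -0.5, 0.7]
grip_width: -0.0001
gripper_force: 0.0
```

Run:
```python
from h import *
R2=RS@np.array([[0,1,0],[-1,0,0],[0,0,1]])
print(env.observe()["position"],np.round(env.observe()["q"],1))
delta(S-EX*.15+[0,0,.113-.019],R2)
```

```text
[ 0.40309601 -0.04841185  0.25669342] [ -23.5    6.    91.9   -0.2   82.2 -120.2]
t 11.5 d cm [-1.100e+00  1.000e-02  1.437e+01] rot [-0.15 -0.15 -0.31] ang 0.4 F [ 0.2 -0.5  0.7] w -0.00012315294055475687
```

Call:
jog_arm([
  [-0.3, 0, 2, 0, 0, -0.3],
  [-0.6, 0, 5, 0, 0, -0.3],
  [-1.0, 0, 8, 0, 0, -0.3],
  [-1.1, 0, 11, 0, 0, -0.3],
  [-1.1, 0, 13, 0, 0, -0.3],
  [-1.1, 0, 14.2, 0, 0, -0.3],
  [-1.1, 0, 14.4, 0, 0, -0.3],
  [-1.1, 0, 14.4, 0, 0, -0.3],
])

```text
time_s: 12.17
position: [0.4139, -0.0476, 0.1127]
tool_rot: [[-0.993, -0.122, -0.003], [-0.122, 0.993, -0.003], [0.003, -0.002, -1.0]]
ft_force: [-0.2, -0.4, 0.7]
grip_width: 0.0001
gripper_force: 0.0
```

Call:
jog_arm([
  [-0.5, 0, 0, 0, 0, 0],
  [-1.2, 0, 0, 0, 0, 0],
  [-2.0, 0, 0, 0, 0, 0],
  [-2.8, 0, 0, 0, 0, 0],
  [-3.5, 0, 0, 0, 0, 0],
  [-4.0, 0, 0, 0, 0, 0],
  [-4.4, 0, 0, 0, 0, 0],
  [-4.8, 0, 0, 0, 0, 0],
])

```text
time_s: 12.83
position: [0.4621, -0.0416, 0.1129]
tool_rot: [[-0.992, -0.125, -0.002], [-0.125, 0.992, -0.003], [0.002, -0.003, -1.0]]
ft_force: [0.7, 0.6, 0.2]
grip_width: -0.0003
gripper_force: 0.0
```

Run:
```python
from h import *
o=env.observe();print(o["time_s"],((np.array(o["position"])-S)@np.stack([EX,EY],1)).round(4),o["position"],o["ft_force"])
```

```text
12.8333 [-1.012e-01 -1.000e-04] [ 0.46213744 -0.04159829  0.11293907] [0.68602166 0.56123533 0.15076014]
```

Call:
jog_arm([
  [-0.2, 0, 0, 0, 0, 0.1],
  [-0.5, 0, 0, 0, 0, 0.1],
  [-0.8, 0, 0, 0, 0, 0.2],
  [-1.2, 0, 0, 0, 0, 0.2],
  [-1.6, 0, 0, 0, 0, 0.2],
  [-2.0, 0, 0, 0, 0, 0.2],
  [-2.4, 0, 0, 0, 0, 0.2],
  [-2.8, 0, 0, 0, 0, 0.2],
])

```text
time_s: 13.5
position: [0.4899, -0.0382, 0.1129]
tool_rot: [[-0.993, -0.121, -0.001], [-0.121, 0.993, -0.003], [0.002, -0.003, -1.0]]
ft_force: [-1.6, -2.0, 1.3]
grip_width: 0.0005
gripper_force: 1.1
```

Run:
```python
from h import *
o=env.observe();print(o["time_s"],((np.array(o["position"])-S)@np.stack([EX,EY],1)).round(4),o["position"],o["ft_force"])
im=env.get_image("scene");save("s4.png",cv2.resize(im["frame"][120:340,180:460],None,fx=2.7,fy=2.7));P=cloud(im);ok=im["depth"]>0
A=P-S;x=A@EX;y=A@EY;z=P[...,2]
m=ok&(x<.1)&(x>-.12)&(y>.05)&(y<.1)&(z>.132)&(z<.146);print("panel top x",np.percentile(x[m],[2,98]).round(4))
```

```text
13.5 [-0.0732 -0.    ] [ 0.48992178 -0.03819756  0.11292129] [-1.62473432 -1.96990119  1.33635806]
panel top x [-0.0613 -0.0445]
```

View pics/s4.png

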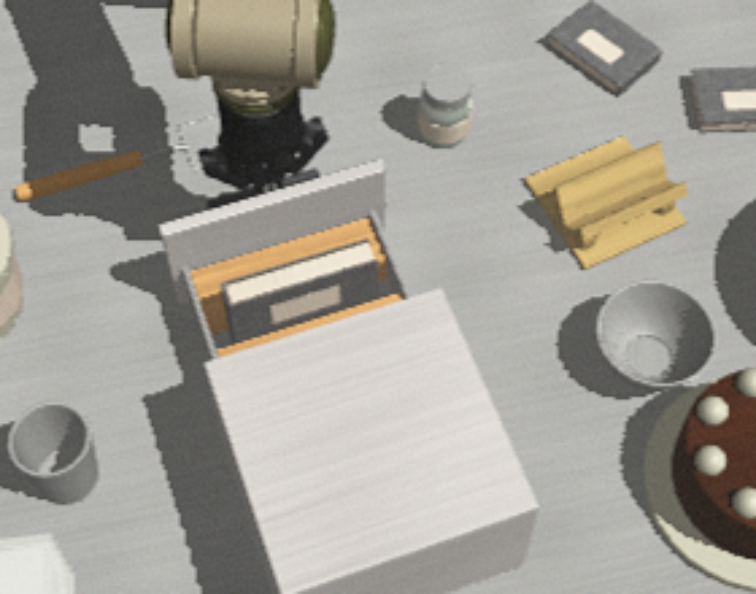

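The panel is moving inward at crop pixel (275,215), and the book stays upright at (305,290). Continue.

Call:
jog_arm([
  [-0.4, 0, 0, 0, 0, 0],
  [-0.9, 0, 0, 0, 0, 0],
  [-1.4, 0, 0, 0, 0, 0],
  [-1.9, 0, 0, 0, 0, 0],
  [-2.4, 0, 0, 0, 0, 0],
  [-2.9, 0, 0, 0, 0, 0],
  [-3.4, 0, 0, 0, 0, 0],
  [-3.9, 0, 0, 0, 0, 0],
])

```text
time_s: 14.22
position: [0.5288, -0.0334, 0.1129]
tool_rot: [[-0.993, -0.121, -0.001], [-0.121, 0.993, -0.003], [0.002, -0.003, -1.0]]
ft_force: [-2.1, 0.3, 1.0]
grip_width: 0.0001
gripper_force: 1.2
```

Call:
jog_arm([
  [-0.5, 0, 0, 0, 0, 0],
  [-1.0, 0, 0, 0, 0, 0],
  [-1.5, 0, 0, 0, 0, 0],
  [-2.0, 0, 0, 0, 0, 0],
  [-2.5, 0, 0, 0, 0, 0],
  [-3.0, 0, 0, 0, 0, 0],
  [-3.5, 0, 0, 0, 0, 0],
  [-4.0, 0, 0, 0, 0, 0],
])

```text
time_s: 14.88
position: [0.5684, -0.0286, 0.1128]
tool_rot: [[-0.993, -0.121, -0.001], [-0.121, 0.993, -0.003], [0.002, -0.003, -1.0]]
ft_force: [-3.1, -0.1, 2.6]
grip_width: 0.0002
gripper_force: 1.2
```

Call:
jog_arm([
  [-0.5, 0, 0, 0, 0, 0],
  [-1.0, 0, 0, 0, 0, 0],
  [-1.5, 0, 0, 0, 0, 0],
  [-2.0, 0, 0, 0, 0, 0],
  [-2.5, 0, 0, 0, 0, 0],
  [-3.0, 0, 0, 0, 0, 0],
  [-3.4, 0, 0, 0, 0, 0],
  [-3.7, 0, 0, 0, 0, 0],
])

```text
time_s: 15.55
position: [0.6052, -0.0242, 0.1127]
tool_rot: [[-0.993, -0.121, -0.001], [-0.121, 0.993, -0.003], [0.002, -0.003, -1.0]]
ft_force: [-1.8, -0.1, 1.4]
grip_width: -0.0002
gripper_force: 1.1
```

Run:
```python
from h import *
o=env.observe();print(o["time_s"],((np.array(o["position"])-S)@np.stack([EX,EY],1)).round(4),o["position"],o["ft_force"])
im=env.get_image("top");P=cloud(im);ok=im["depth"]>0
A=P-S;x=A@EX;y=A@EY;z=P[...,2]
for c in ["top","scene"]:
    if c=="scene": im=env.get_image(c);P=cloud(im);ok=im["depth"]>0;A=P-S;x=A@EX;y=A@EY;z=P[...,2]
    m=ok&(x<.13)&(x>0)&(y>.05)&(y<.1)&(z>.132)&(z<.1445);print("panel top x",np.percentile(x[m],[2,98]).round(4))
    m=ok&(y>.05)&(y<.1)&(z>.1455)&(z<.155)&(x>0);print("unit x0",np.percentile(x[m],[.5,2]).round(4))
```

```text
15.55 [ 0.0429 -0.    ] [ 0.60520834 -0.02415385  0.11270823] [-1.76862697 -0.07785079  1.38688028]
panel top x [0.0527 0.1146]
unit x0 [0.1024 0.1062]
panel top x [0.0561 0.0716]
unit x0 [0.104  0.1071]
```

Call:
jog_arm([
  [-0.3, 0, 0, 0, 0, 0],
  [-0.7, 0, 0, 0, 0, 0],
  [-1.1, 0, 0, 0, 0, 0],
  [-1.5, 0, 0, 0, 0, 0],
  [-1.8, 0, 0, 0, 0, 0],
  [-2.1, 0, 0, 0, 0, 0],
  [-2.3, 0, 0, 0, 0, 0],
  [-2.5, 0, 0, 0, 0, 0],
])

```text
time_s: 16.32
position: [0.6297, -0.0212, 0.1126]
tool_rot: [[-0.993, -0.121, -0.001], [-0.121, 0.993, -0.003], [0.002, -0.003, -1.0]]
ft_force: [-2.4, -0.9, -0.6]
grip_width: 0.0001
gripper_force: 1.1
```

Call:
jog_arm([
  [-0.1, 0, 0, 0, 0, 0],
  [-0.2, 0, 0, 0, 0, 0],
  [-0.3, 0, 0, 0, 0, 0],
  [-0.4, 0, 0, 0, 0, 0],
  [-0.5, 0, 0, 0, 0, 0],
])

```text
time_s: 16.73
position: [0.6345, -0.0206, 0.1127]
tool_rot: [[-0.993, -0.121, -0.001], [-0.121, 0.993, -0.003], [0.002, -0.003, -1.0]]
ft_force: [-2.5, -0.9, -1.6]
grip_width: 0.0003
gripper_force: 1.0
```

Call:
jog_arm([
  [-0.1, 0, 0, 0, 0, 0],
  [-0.2, 0, 0, 0, 0, 0],
  [-0.3, 0, 0, 0, 0, 0],
])

```text
time_s: 16.98
position: [0.6375, -0.0202, 0.1127]
tool_rot: [[-0.993, -0.121, -0.001], [-0.121, 0.993, -0.003], [0.002, -0.003, -1.0]]
ft_force: [-1.7, -1.9, -1.1]
grip_width: -0.0002
gripper_force: 1.0
```

Call:
jog_arm([
  [-0.1, 0, 0, 0, 0, 0],
  [-0.2, 0, 0, 0, 0, 0],
  [-0.3, 0, 0, 0, 0, 0],
])

```text
time_s: 17.23
position: [0.6386, -0.02, 0.1126]
tool_rot: [[-0.993, -0.121, -0.007], [-0.121, 0.993, -0.004], [0.007, -0.003, -1.0]]
ft_force: [-16.7, -3.2, 5.6]
grip_width: 0.0003
gripper_force: 8.6
```

Call:
jog_arm([
  [-0.1, 0, 0, 0, 0, 0],
  [-0.2, 0, 0, 0, 0, 0],
])

```text
time_s: 17.4
position: [0.6386, -0.02, 0.1127]
tool_rot: [[-0.993, -0.121, -0.012], [-0.121, 0.993, -0.004], [0.012, -0.003, -1.0]]
ft_force: [-27.7, -5.4, 11.6]
grip_width: 0.0004
gripper_force: 14.1
```

The drawer is against its stop: position held at x = 0.6386 while the force rose. Back off and check.

Call:
jog_arm([
  [0.4, 0, 0, 0, 0, 0],
  [1.0, 0, 0, 0, 0, 0],
  [3.0, 0, -0.5, 0, 0, 0],
  [6.0, 0, -2, 0, 0, 0],
  [9.0, 0, -5, 0, 0, 0],
  [11, 0, -8, 0, 0, 0],
  [12, 0, -10, 0, 0, 0],
  [12, 0, -10, 0, 0, 0],
])

```text
time_s: 18.07
position: [0.5236, -0.0341, 0.2178]
tool_rot: [[-0.993, -0.121, 0.008], [-0.121, 0.993, -0.006], [-0.007, -0.006, -1.0]]
ft_force: [0.7, -1.0, 0.9]
grip_width: -0.0001
gripper_force: 0.0
```

Run:
```python
from h import *
im=env.get_image("scene");P=cloud(im);ok=im["depth"]>0;A=P-S;x=A@EX;y=A@EY;z=P[...,2]
save("s5.png",im["frame"])
for s in (-1,1):
    m=ok&(x<.13)&(x>0)&(y*s>.05)&(y*s<.1)&(z>.132)&(z<.1445);print("panel top x",np.percentile(x[m],[2,98]).round(4))
    m=ok&(y*s>.05)&(y*s<.1)&(z>.1455)&(z<.155)&(x>0);print("unit x0",np.percentile(x[m],[.5,2]).round(4))
o=env.observe();print(o["position"],o["ft_force"],o["time_s"])
```

```text
panel top x [0.0886 0.0985]
unit x0 [0.104  0.1079]
panel top x [0.0885 0.0983]
unit x0 [0.104  0.1077]
[ 0.52382837 -0.03391289  0.21543677] [-0.37131464  0.08270205 -0.77835226] 18.1167
```

View pics/s5.png

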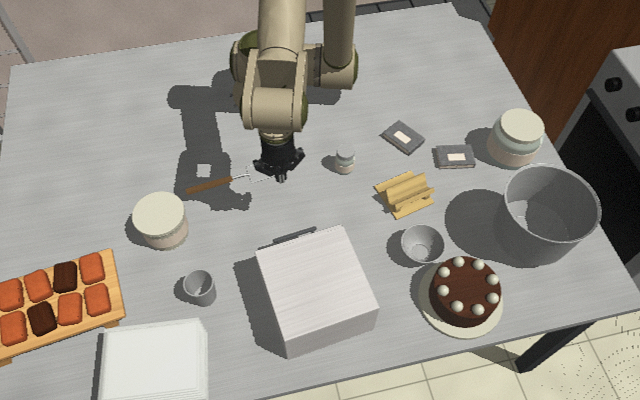

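The drawer is fully shut, with the panel against the unit at (300,240). The robot is clear and the bystanders are where they were.

```bash
python3 -c "
from rig import env
print(env.close_job())"
```

```text
the job is handed in; nothing more can be done
None
```

The recipe book stands upright in the drawer slot, the drawer is fully shut after a gentle push, nothing else on the bench appears to have moved, and the job was handed in at about 18 s.

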